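Prop the supplies bin open and take out the battery

TASK

Prop the lid of the grey supplies bin open on its stay: raise the stay by its black handle, which pushes the lid up, until its pin drops into the notch hidden under the lid and comes up against the stop, without forcing it, then let go so that the lid stands open by itself. Then take the battery out of the bin and lay it in the shallow black tray on the desk, leaving the lid propped, the USB stick in the bin, and the roll of tape where it is.

Things in the scene. Friction and masses are not known exactly. Their poses are not given: they have to be found in the camera images.
- bin: Grey plastic supplies bin fixed to the desk, 220 (x) x 270 (y) mm; floor 5 mm thick, walls 5 mm; side and rear walls 90 mm high, front (-x) wall only 55 mm. Origin: centre of its underside; +x points to the rear (lid hinge), +y to its left, z up.
- lid (a joint): Angle of the grey lid (0.35 kg, 6 mm plate, 234 x 299 mm; top at 97 mm when shut; overhangs the bin's right (-y) side to y = -160 mm in the bin's frame). 0 = shut, grows as it opens, stops at 1.45 rad; falls shut whenever nothing holds it. Hinge axis along the bin's y. In the notch it stands somewhere between 1.05 and 1.4 rad.
- lid_hinge (a point): Point on the lid's hinge axis, in the middle of the bin's rear rim, 83 mm above the desk; axes as the lid's: x, y as the bin's when shut. The lid's free front edge is 228 mm from it.
- stay (a joint): Angle of the steel stay, a 130 mm crank arm pivoted on the outside of the bin's right (-y) wall. 0 = stowed, the arm lying forward (-x) and 21 degrees upward, its pin just below the lid; grows as its end swings up and to the rear, up to 1.9 rad. It stops in the notch somewhere between 1.4 and 1.7 rad. Let go short of the notch, stay and lid fall back.
- stay_pin (a point): Middle of the stay's inward pin, 10 mm across, 130 mm from the pivot. As the stay rises the pin slides along a smooth steel strip under the lid's overhanging right edge and lifts the lid (a few N at the handle). Past the strip's end the lid drops 8 mm over it: a 13 mm notch. Behind it a solid stop blocks the stay. The strip is clamped anywhere along 12 mm, out of sight: feel for it.
- stay_hinge (a point): Point on the stay's pivot axis (along the bin's y), at (40, -166, 30) mm in the bin's frame; the axis does not move with the stay.
- stay_handle (a point): Grip point on the axis of the stay's black round handle, 12 mm across, parallel to the bin's y, reaching 72 mm outward (-y) from the arm; this point is 49 mm outward of the arm, 56 mm outward of the lid's edge, 130 mm from the pivot axis. Can be pinched from above, closing along the bin's x; it turns freely between the fingers. Over 50 N between stay and lid is forcing it.
- battery: Cylindrical battery lying on the bin's floor in its front half, 15 mm across, 50 mm long (along its own y), 23 g. Origin: middle of its underside; z up.
- usb_stick: USB stick lying beside the battery in the bin, about 110 mm from it in y, 18 x 58 x 9 mm (long along its own y). Origin: middle of its underside. Which of the two lies left varies. It stays in the bin.
- tray: Shallow black open tray fixed to the desk to the right of the bin, 130 (x) x 170 (y) x 20 mm high, walls and floor about 4 mm. Origin: centre of its underside.
- tape_roll: Roll of brown tape, 96 mm across, 48 mm high, lying flat on the desk behind the tray; bystander. Origin: centre of its underside.

How it is judged (in metres and radians):
On the way, in this order (a step that is already met when the one before it is completed fails the run):
1. the lid stands open on the stay with the robot touching neither (value of joint lid above 1 rad and value of joint stay above 1.3 rad and contact force between each of the arm, the fingers and bin below 0.05 N), for 0.4 s.
2. the battery is lifted clear of the bin with the lid still propped (z of battery in the frame of bin above 0.06 m and value of joint lid above 1 rad).
At the end, for the whole second after the job is handed in: the lid stands propped on the stay (lid over 1.0 rad, stay over 1.3 rad), the battery lies flat (within 0.2 rad) and still inside the tray, the USB stick is still in the bin (value of joint lid above 1 rad and value of joint stay above 1.3 rad and x of battery in the frame of tray between -0.062 and 0.062 m and y of battery in the frame of tray between -0.082 and 0.082 m and angle between battery's own y axis and vertical between 1.37 and 1.77 rad and height (world z) of battery below 0.022 m and linear speed of battery below 0.02 m/s and z of usb_stick in the frame of bin below 0.05 m); the robot touches nothing.
It fails at once if the stay is forced: more than 50 N between stay and lid (contact force between stay and lid above 50 N).
It fails at once if the roll of tape is shifted by more than 30 mm (distance of tape_roll from where it was at the start of the episode above 0.03 m).
It fails at once if the USB stick is taken out of the bin (z of usb_stick in the frame of bin above 0.09 m).
It also fails if it takes over 72 s, if anything falls off the work surface, if the arm or the gripper's body presses on something with over 40 N, if the wrist force passes 120 N, or if a joint passes its speed limit or range.

ROBOT

A 6-joint arm with a two-finger parallel gripper is mounted at the origin on a cart in front of the work surface, level with it; the furniture and walls round the work are solid. World frame = base frame: x ahead of the robot, y to its left, z up, the work surface at z = 0. Lengths are in m, angles in degrees, forces in N, time in s.
With the tool pointing down it reaches from about 0.325 to 0.925 m from the base axis. Payload 3.1 kg.
Tool frame: the origin (TCP) lies at the very end of the fingers, on their centre line; the grasp point (between the pads) lies 19 mm behind it (grasp_offset is the distance from the TCP to the grasp point, in m); z points along the fingers, y is the line along which they close (so a half turn about z gives the same grasp; the last joint's range is limited). The gripper opens to 85 mm and grips with 20 to 120 N. Pads are 22 mm wide; open, the fingers measure 114 mm over their backs; the gripper's body (76 mm by 85 mm) begins 54 mm behind the grasp point. The pads swing forward as they close: fully open they stand 13 mm farther back than shut.
Start: joints at [59.06, 12.427, 92.441, -0, 75.132, -6.429], TCP at [0.259, 0.569, 0.231] pointing down, gripper open.
Joint ranges: [-157.48, 157.48], [-44.54, 120.13], [17.64, 146.25], [-64.5, 244.5], [7.68, 150.69], [-147.95, 147.95]. Speed limits (degrees/s): [159.86, 159.86, 180, 180, 180, 180].

INTERFACE

Orientations are given as a 3x3 rotation matrix whose columns are the frame's x, y, z axes.
In Python, from cell import * gives the robot as it stands.
- The arm moves only by the tool drive_tool, never from a script. Its arguments are lists of equal length, an entry for each row: "twist": the turn, a rotation vector about the tool's x, y, z normalised to -1 to 1, where 1 is 45 degrees, a list of three; "offset": the shift along the tool's x, y, z normalised to -1 to 1, where 1 is 250 mm, a list of three; "gripper": the opening, from 0 (shut) to 1 (fully open). In form: {"twist": [[rx, ry, rz], ...], "offset": [[tx, ty, tz], ...], "gripper": [gripper, ...]}. A call has 1 to 20 rows; each row is the pose to reach, as a shift and turn from the pose commanded when the call began, along the tool's axes at that moment; what a row does not reach only later rows make up. A row lasts 1/8 s, in which the tool goes at most 62.5 mm and 10.7 degrees, less where a joint would pass 70% of its speed; a pose out of reach is approached as far as the arm can. A call with a number of a shift or a turn outside -1 to 1 is refused whole. A call with a gripper value outside its range is refused whole. The fingers move at their own pace and stop on an object; "force" is the grip in N (left out, the last holds). Time passes only in rows, so rows that repeat a pose let the fingers close. It gives the time, the measured TCP pose, the force, the opening and the grip force at its end, in the units of the state.
- get_state(): the state, without advancing time (a new reading comes with each control period).
- grab_frame(name): name is "side" or "top" or "wrist"; returns (picture, depth): 420x560x3 uint8, blue, green, red; 420x560 float32, m along the optical axis (not along the pixel's ray), 0 where there is no reading.
- calibration(name): a dict with "vertical_fov" (degrees; the focal length in pixels is half the picture's height over the tangent of half this angle, whatever the lens; pixels are square), "cx", "cy" (the principal point, pixels), "position" and "orientation" of the camera in the world. Camera axes: x right, y down, z forward; pixel columns grow to the right and rows downward; lengths in m; the calibration is good to about 2 mm. A picture is of the moment at which its call begins: read the wrist's pose just before it. calibration takes no time and is no camera call; for the wrist camera it gives the pose at the moment of the call.
- hand_in(): hands the job in; it is judged then, once.
Trained networks look in the newest picture that a camera, given by its name, has taken for a name from the list of things; names that differ only in an ending like _2 or _b are one class to them, and where a whole thing is asked for, a point or a joint stands for the part that bears it (a point fixed in the world has none). Each returns a list of dicts, best first, with "confidence" (0 to 1); they miss things now and then, are a little off and sometimes report something else, mostly with a low value. They report only what shows in the picture. A call takes as long as a camera call.
- silhouettes(camera, thing): "region" (420x560 bool, what is visible of it) and "rect" ([left, top, right, bottom] in pixels, round what is visible of it).
The state is a dict: "time": time; "joint_pos": joint angles; "joint_velocities": joint speeds; "effort": joint torques, N m; "tool_pos": TCP position; "eef_rot": TCP orientation; "ft_force": force on the tool from outside, world axes, zero at the start; "moment": the same for the moment, N m; "gripper_width": finger opening in m; "finger_force": force on a finger pad.
Only numpy, scipy, OpenCV 4.12 (cv2) and the standard library are available. Lean on these libraries where they do the work, as an engineer would, in place of code of your own. Each camera call takes 0.05 s, during which the arm holds its last target. There are 200 camera calls.

## Working session

There is one attempt and no reset: what is moved stays moved. The work goes in short steps, Python scripts to look and compute and a tool call to move; the robot and the scene stay as the last step left them, time stands still between calls to the robot, and variables do not carry over. Pictures are saved under pics/ and viewed, at most 10 in all, crops included, and the job is handed in when it is done.

Besides the shell and the picture viewer there is one more tool, called in YAML: its name, and indented under it one key for each argument. drive_tool: Moves the arm, as the interface text tells. Its arguments: {"type":"object","properties":{"twist":{"type":"array","items":{"type":"array","items":{"type":"number","minimum":-1,"maximum":1}}},"offset":{"type":"array","items":{"type":"array","items":{"type":"number","minimum":-1,"maximum":1}}},"gripper":{"type":"array","items":{"type":"number"}},"force":{"type":"number"}},"required":["twist","offset","gripper"]}

```bash
mkdir -p pics; cat > h.py <<'E'
from cell import *
import numpy as np, cv2
def K(c):
    f=210/np.tan(np.radians(c['vertical_fov'])/2); return f,c['cx'],c['cy']
def cloud(name):
    c=calibration(name); img,d=grab_frame(name); f,cx,cy=K(c)
    v,u=np.mgrid[0:420,0:560]
    p=np.stack([(u-cx)/f*d,(v-cy)/f*d,d],-1)@np.array(c['orientation']).T+np.array(c['position'])
    p[d==0]=np.nan
    return img,p
E
python3 - <<'E'
from h import *
s=get_state(); print(s['tool_pos'],np.round(s['eef_rot'],3),s['time'])
ims=[]
for n in ['top','side']:
    img,p=cloud(n); ims.append(img); np.save(n+'.npy',p)
    for t in ['bin','lid','stay','stay_handle','tray','tape_roll']:
        for r in silhouettes(n,t)[:1]:
            q=p[r['region']]; q=q[~np.isnan(q[:,0])]
            print(n,t,round(r['confidence'],2),r['rect'],np.round(np.median(q,0),3),np.round(np.percentile(q,2,axis=0),3),np.round(np.percentile(q,98,axis=0),3))
cv2.imwrite('pics/a.png',cv2.resize(np.hstack(ims),(800,300)))
cv2.imwrite('pics/top.png',ims[0])
E
```

```text
[0.25883386 0.56797237 0.22995448] [[-0.91   0.415 -0.001]
 [ 0.415  0.91  -0.002]
 [ 0.    -0.002 -1.   ]] 0.0
top bin 0.66 [131.6, 154.0, 309.4, 262.1] [0.527 0.044 0.098] [ 0.419 -0.103  0.081] [0.644 0.191 0.101]
top lid 0.89 [131.5, 155.4, 271.0, 263.6] [0.529 0.048 0.098] [ 0.419 -0.096  0.094] [0.645 0.191 0.101]
top stay 0.58 [269.7, 191.2, 307.7, 252.5] [ 0.453 -0.112  0.08 ] [ 0.443 -0.182 -0.001] [ 0.571 -0.101  0.085]
top stay_handle 0.62 [268.8, 194.0, 307.3, 250.4] [ 0.449 -0.133  0.081] [ 0.443 -0.18   0.037] [ 0.571 -0.102  0.086]
top tray 0.96 [348.3, 195.0, 425.5, 253.8] [ 0.497 -0.381  0.004] [ 0.434 -0.461 -0.   ] [ 0.56  -0.294  0.021]
top tape_roll 0.7 [351.5, 148.5, 394.6, 186.8] [ 0.635 -0.356  0.044] [ 0.589 -0.395  0.002] [ 0.68  -0.306  0.05 ]
side bin 0.92 [146.9, 148.0, 300.3, 250.0] [ 0.49  -0.017  0.096] [ 0.418 -0.116  0.003] [0.642 0.188 0.1  ]
side lid 0.88 [143.0, 149.7, 299.0, 213.8] [0.516 0.011 0.098] [ 0.416 -0.104  0.084] [0.643 0.185 0.1  ]
side stay 0.82 [231.3, 213.8, 285.6, 230.5] [ 0.465 -0.114  0.072] [ 0.442 -0.185  0.025] [ 0.575 -0.093  0.084]
side stay_handle 0.66 [232.4, 210.1, 282.7, 233.8] [ 0.482 -0.114  0.067] [ 0.442 -0.185  0.   ] [ 0.58  -0.08   0.084]
side tray 0.77 [304.5, 253.4, 427.2, 338.7] [ 0.496 -0.388  0.004] [ 0.431 -0.467  0.002] [ 0.56 -0.3   0.02]
side tape_roll 0.83 [368.2, 227.3, 418.9, 271.5] [ 0.618 -0.36   0.031] [ 0.589 -0.403  0.003] [ 0.677 -0.317  0.048]
```

View pics/a.png

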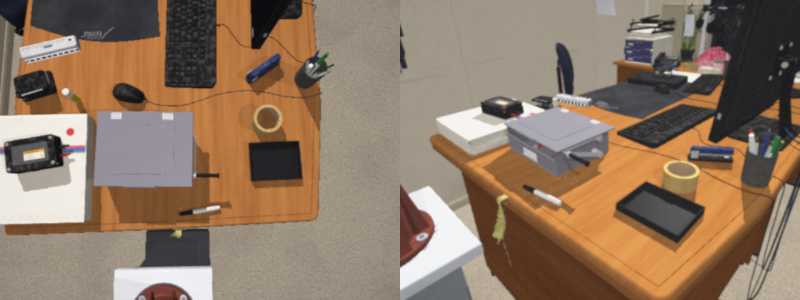

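```bash
python3 - <<'E'
from h import *
p=np.load('top.npy'); P=p.reshape(-1,3); P=P[~np.isnan(P[:,0])]
L=P[(P[:,2]>.09)&(P[:,2]<.105)&(P[:,0]>.35)&(P[:,0]<.72)&(P[:,1]>-.16)&(P[:,1]<.25)]
print(cv2.minAreaRect((L[:,:2]*1000).astype(np.float32)),L[:,2].mean(), L.min(0),L.max(0))
print(cv2.boxPoints(cv2.minAreaRect((L[:,:2]*1000).astype(np.float32))))
for n in ['top','side']:
    q=np.load(n+'.npy').reshape(-1,3)
    H=q[(q[:,2]>.03)&(q[:,0]>.4)&(q[:,0]<.6)&(q[:,1]>-.21)&(q[:,1]<-.125)]
    print(n,len(H),np.median(H,0)); 
    if len(H)>9:
        m,d=cv2.fitLine(H.astype(np.float32),cv2.DIST_HUBER,0,.01,.01).ravel()[3:],cv2.fitLine(H.astype(np.float32),cv2.DIST_HUBER,0,.01,.01).ravel()[:3]; print(m,d,H.min(0),H.max(0))
T=P[(P[:,2]>.012)&(P[:,2]<.026)&(P[:,0]>.38)&(P[:,0]<.6)&(P[:,1]<-.25)&(P[:,1]>-.52)]
print(cv2.minAreaRect((T[:,:2]*1000).astype(np.float32)))
E
```

```text
((531.9767456054688, 48.01054382324219), (299.5017395019531, 237.4052734375), 88.60657501220703) 0.09758365232304679 [ 0.41329541 -0.10236244  0.091496  ] [0.65294639 0.19941059 0.10388402]
[[ 409.66763   -98.809494]
 [ 647.00275  -104.582596]
 [ 654.2859    194.83058 ]
 [ 416.95074   200.60368 ]]
top 134 [ 0.44808617 -0.15536031  0.08153661]
[ 0.44812307 -0.1550476   0.08152325] [ 0.01466986  0.999635   -0.02268756] [ 0.44118034 -0.18227334  0.07748716] [ 0.45456148 -0.12658623  0.08737552]
side 171 [ 0.44591896 -0.16260077  0.0799804 ]
[ 0.4464496  -0.1619977   0.07979261] [ 7.5238047e-04  9.9990302e-01 -1.3908379e-02] [ 0.43877095 -0.18712717  0.07113875] [ 0.45439911 -0.1256914   0.08559778]
((516.4702758789062, -378.37353515625), (169.25857543945312, 171.44947814941406), 1.6278165578842163)
```

The composite shows, in the left (top) panel, the bin at about (145,150), its handle at (205,176), the tray at (275,160) and the tape at (267,118). The bin origin is near (0.533, 0.0585) with a yaw of about -1.2°.

```bash
cat >> h.py <<'E'
from scipy.spatial.transform import Rotation as R
B=np.array([.5332,.0585,0]); TH=np.radians(-1.2)
RB=R.from_euler('z',TH).as_matrix()
def b2w(p): return B+RB@np.array(p,float)
def Rdown(a): # tool y at angle a (deg) in world, tool down
    a=np.radians(a); y=np.array([np.cos(a),np.sin(a),0]); z=np.array([0,0,-1.]); return np.stack([np.cross(y,z),y,z],1)
def rel(p,Rt,p0,R0):
    return np.round(R0.T@(np.array(p)-p0)/.25,3), np.round(R.from_matrix(R0.T@Rt).as_rotvec(degrees=True)/45,3)
E
python3 - <<'E'
from h import *
s=get_state(); p0=np.array(s['tool_pos']);R0=np.array(s['eef_rot'])
p=b2w([-81.4e-3,-.215,.0766]); print(p)
for q,a,ref in [((.36,.33,.25),21,None),((.43,.09,.25),-1.2,((.36,.33,.25),21)),((p[0],p[1],.2),-1.2,((.43,.09,.25),-1.2))]:
    print(rel(q,Rdown(a),*( (p0,R0) if ref is None else (np.array(ref[0]),Rdown(ref[1])))))
E
```

```text
[ 0.44731523 -0.15474813  0.0766    ]
(array([-0.763, -0.702, -0.075]), array([ 0.   , -0.   ,  0.989]))
(array([-0.997, -0.083,  0.   ]), array([0.   , 0.   , 0.493]))
(array([-0.977,  0.09 ,  0.2  ]), array([0., 0., 0.]))
```

drive_tool:
  twist:
    - [0,0,0.2]
    - [0,0,0.4]
    - [0,0,0.6]
    - [0,0,0.8]
    - [0,0,0.99]
    - [0,0,0.99]
    - [0,0,0.99]
  offset:
    - [-0.15,-0.14,-0.075]
    - [-0.3,-0.28,-0.075]
    - [-0.45,-0.42,-0.075]
    - [-0.6,-0.56,-0.075]
    - [-0.763,-0.702,-0.075]
    - [-0.763,-0.702,-0.075]
    - [-0.763,-0.702,-0.075]
  gripper: [1,1,1,0.8,0.6,0.5,0.5]
  force: 30

```text
time: 1.58
tool_pos: [0.3601, 0.3302, 0.2503]
eef_rot: [[-0.357, 0.934, 0.0], [0.934, 0.357, 0.001], [0.001, 0.0, -1.0]]
ft_force: [-0.4, -0.2, 0.3]
gripper_width: 0.0426
finger_force: 0.0
```

drive_tool:
  twist:
    - [0,0,0.2]
    - [0,0,0.4]
    - [0,0,0.49]
    - [0,0,0.49]
    - [0,0,0.49]
    - [0,0,0.49]
    - [0,0,0.49]
  offset:
    - [-0.2,-0.02,0]
    - [-0.4,-0.04,0]
    - [-0.6,-0.05,0]
    - [-0.8,-0.07,0]
    - [-0.997,-0.083,0]
    - [-0.997,-0.083,0]
    - [-0.997,-0.083,0]
  gripper: [0.5,0.5,0.5,0.5,0.5,0.5,0.5]

```text
time: 2.45
tool_pos: [0.4297, 0.0909, 0.25]
eef_rot: [[0.018, 1.0, -0.0], [1.0, -0.018, 0.001], [0.001, -0.0, -1.0]]
ft_force: [0.8, 1.3, 0.7]
gripper_width: 0.0428
finger_force: 0.0
```

drive_tool:
  twist:
    - [0,0,0]
    - [0,0,0]
    - [0,0,0]
    - [0,0,0]
    - [0,0,0]
    - [0,0,0]
    - [0,0,0]
  offset:
    - [-0.2,0.02,0]
    - [-0.4,0.04,0]
    - [-0.6,0.06,0]
    - [-0.8,0.08,0.1]
    - [-0.977,0.09,0.2]
    - [-0.977,0.09,0.2]
    - [-0.977,0.09,0.2]
  gripper: [0.5,0.5,0.5,0.5,0.5,0.5,0.5]

```text
time: 3.32
tool_pos: [0.448, -0.1532, 0.2001]
eef_rot: [[0.017, 1.0, -0.0], [1.0, -0.017, 0.001], [0.001, -0.0, -1.0]]
ft_force: [1.0, 0.3, 0.3]
gripper_width: 0.0427
finger_force: 0.0
```

```bash
python3 - <<'E'
from h import *
s=get_state(); print(s['time'],s['tool_pos'],np.round(s['eef_rot'],3),s['gripper_width'],s['ft_force'],s['joint_pos'])
img,p=cloud('wrist'); cv2.imwrite('pics/w.png',img)
H=p[(p[...,2]>.06)&(p[...,2]<.095)&(p[...,0]>.42)&(p[...,0]<.475)&(p[...,1]<-.115)&(p[...,1]>-.2)]
print(len(H),np.median(H,0),H.min(0),H.max(0)) if len(H) else 0
print(cv2.fitLine(H.astype(np.float32),cv2.DIST_HUBER,0,.01,.01).ravel())
p0=np.array(s['tool_pos']);R0=np.array(s['eef_rot'])
q=b2w([-.0814,-.215,.0766-.019]); print(rel(q,Rdown(-1.2),p0,R0))
E
```

```text
3.325 [ 0.44802625 -0.15322919  0.20014005] [[ 0.017  1.    -0.   ]
 [ 1.    -0.017  0.001]
 [ 0.001 -0.    -1.   ]] 0.04265105327618098 [0.95351924 0.2739487  0.27841297] [-2.74179856e+01 -4.72362382e+00  1.14073357e+02  5.76921688e-02
  7.06817558e+01 -2.64443069e+01]
984 [ 0.44822214 -0.14837074  0.08125662] [ 0.4399492  -0.1826721   0.07379449] [ 0.45515267 -0.11500097  0.08568439]
[ 0.03035986  0.9992833  -0.0226096   0.44758862 -0.15506767  0.08138578]
(array([-0.007, -0.003,  0.57 ]), array([-0.   , -0.001,  0.005]))
```

drive_tool:
  twist:
    - [0,0,0]
    - [0,0,0]
    - [0,0,0]
    - [0,0,0]
    - [0,0,0]
    - [0,0,0]
    - [0,0,0]
    - [0,0,0]
    - [0,0,0]
  offset:
    - [-0.007,-0.002,0.2]
    - [-0.007,-0.002,0.4]
    - [-0.007,-0.002,0.5]
    - [-0.007,-0.002,0.57]
    - [-0.007,-0.002,0.57]
    - [-0.007,-0.002,0.57]
    - [-0.007,-0.002,0.57]
    - [-0.007,-0.002,0.57]
    - [-0.007,-0.002,0.57]
  gripper: [0.5,0.5,0.5,0.5,0.5,0,0,0,0]
  force: 40

```text
time: 4.5
tool_pos: [0.4485, -0.1569, 0.0591]
eef_rot: [[0.02, 1.0, 0.003], [1.0, -0.02, -0.0], [-0.0, 0.003, -1.0]]
ft_force: [1.6, 2.8, 5.7]
gripper_width: 0.0105
finger_force: 39.3
```

```bash
python3 - <<'E'
from h import *
s=get_state(); p0=np.array(s['tool_pos']);R0=np.array(s['eef_rot'])
print(p0,R0.round(3),s['gripper_width'],s['ft_force'],s['finger_force'])
def g(deg): 
    f=np.radians(20.98+deg); return b2w([.040-.13*np.cos(f),-.215,.030+.13*np.sin(f)-.019])
b=g(0)
for d in range(0,101,5): print(d, np.round(R0.T@(g(d)-b)/.25,3))
E
```

```text
[ 0.44854947 -0.15687402  0.05908883] [[ 0.02   1.     0.003]
 [ 1.    -0.02  -0.   ]
 [-0.     0.003 -1.   ]] 0.010525601114922524 [1.63210106 2.81198906 5.73139584] 39.34291183948517
0 [0. 0. 0.]
5 [-0.     0.018 -0.042]
10 [-0.     0.04  -0.081]
15 [-0.     0.065 -0.119]
20 [-0.     0.093 -0.155]
25 [-0.     0.125 -0.187]
30 [-0.     0.159 -0.217]
35 [-0.     0.195 -0.244]
40 [-0.     0.234 -0.268]
45 [-0.     0.275 -0.288]
50 [-0.     0.317 -0.304]
55 [-0.     0.361 -0.317]
60 [-0.     0.405 -0.326]
65 [-0.     0.45  -0.331]
70 [-0.001  0.496 -0.332]
75 [-0.001  0.541 -0.329]
80 [-0.001  0.586 -0.322]
85 [-0.001  0.63  -0.312]
90 [-0.001  0.673 -0.297]
95 [-0.001  0.714 -0.279]
100 [-0.001  0.754 -0.257]
```

drive_tool:
  twist:
    - [0,0,0]
    - [0,0,0]
    - [0,0,0]
    - [0,0,0]
    - [0,0,0]
    - [0,0,0]
    - [0,0,0]
    - [0,0,0]
    - [0,0,0]
    - [0,0,0]
    - [0,0,0]
    - [0,0,0]
    - [0,0,0]
    - [0,0,0]
    - [0,0,0]
  offset:
    - [0,0.018,-0.042]
    - [0,0.04,-0.081]
    - [0,0.065,-0.119]
    - [0,0.093,-0.155]
    - [0,0.125,-0.187]
    - [0,0.159,-0.217]
    - [0,0.195,-0.244]
    - [0,0.234,-0.268]
    - [0,0.275,-0.288]
    - [0,0.317,-0.304]
    - [0,0.361,-0.317]
    - [0,0.405,-0.326]
    - [0,0.45,-0.331]
    - [0,0.473,-0.332]
    - [0,0.473,-0.332]
  gripper: [0,0,0,0,0,0,0,0,0,0,0,0,0,0,0]

```text
time: 6.38
tool_pos: [0.5661, -0.1596, 0.1433]
eef_rot: [[0.019, 1.0, 0.001], [1.0, -0.019, -0.001], [-0.001, 0.001, -1.0]]
ft_force: [-3.6, -0.9, 5.6]
gripper_width: 0.0103
finger_force: 41.8
```

```bash
python3 - <<'E'
from h import *
s=get_state(); print(s['tool_pos'],np.round(s['eef_rot'],3),s['gripper_width'],s['ft_force'],s['joint_pos'])
ims=[]
for n in ['side','wrist']:
    img,p=cloud(n); ims.append(img)
cv2.imwrite('pics/b.png',cv2.resize(np.hstack([ims[0][60:340,100:473],ims[1][:280,:373]]),(800,300)))
def g(deg): 
    f=np.radians(20.98+deg); return b2w([.040-.13*np.cos(f),-.215,.030+.13*np.sin(f)-.019])
print(g(67.5), 'act angle', np.degrees(np.arctan2(s['tool_pos'][2]+.019-.03, b2w([.04,-.215,0])[0]-s['tool_pos'][0]))-20.98)
for d in range(68,101,2): print(d, np.round((g(d)-g(67.5))[[0,2]]/.25*[1,-1],3))
E
```

```text
[ 0.56607383 -0.15962968  0.14330762] [[ 0.019  1.     0.001]
 [ 1.    -0.019 -0.001]
 [-0.001  0.001 -1.   ]] 0.010261595277578901 [-3.62511264 -0.85060659  5.64659846] [-2.25579374e+01  1.30938433e+01  1.01659642e+02 -5.40903769e-02
  6.51923616e+01 -2.14355117e+01]
[ 0.565241   -0.15721833  0.14095426] act angle 67.8878205226074
68 [ 0.005 -0.   ]
70 [ 0.023 -0.   ]
72 [0.041 0.001]
74 [0.059 0.002]
76 [0.077 0.004]
78 [0.095 0.006]
80 [0.113 0.009]
82 [0.131 0.013]
84 [0.148 0.017]
86 [0.166 0.022]
88 [0.183 0.028]
90 [0.2   0.034]
92 [0.217 0.041]
94 [0.233 0.048]
96 [0.25  0.056]
98 [0.266 0.065]
100 [0.281 0.074]
```

View pics/b.png

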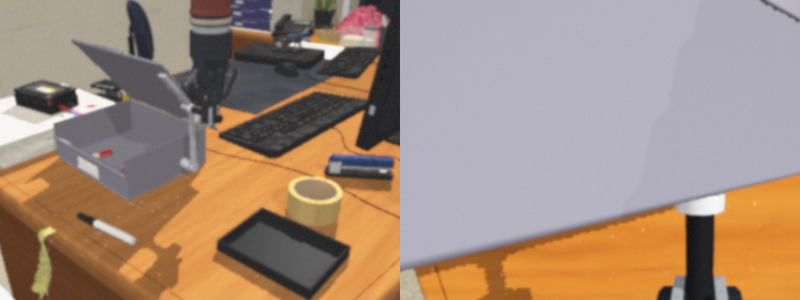

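The lid is held about halfway open, with the stay near (190,130) and red marks inside the bin near (105,153). I'll approach the notch range next.

drive_tool:
  twist:
    - [0,0,0]
    - [0,0,0]
    - [0,0,0]
    - [0,0,0]
    - [0,0,0]
    - [0,0,0]
  offset:
    - [0,0.023,0]
    - [0,0.041,0.001]
    - [0,0.059,0.002]
    - [0,0.077,0.004]
    - [0,0.095,0.006]
    - [0,0.095,0.006]
  gripper: [0,0,0,0,0,0]

```text
time: 7.22
tool_pos: [0.5902, -0.1602, 0.1407]
eef_rot: [[0.019, 1.0, 0.002], [1.0, -0.019, -0.001], [-0.001, 0.002, -1.0]]
ft_force: [-2.7, -2.3, 6.1]
gripper_width: 0.0103
finger_force: 42.8
```

drive_tool:
  twist:
    - [0,0,0]
    - [0,0,0]
    - [0,0,0]
  offset:
    - [0,0.009,0.0015]
    - [0,0.018,0.003]
    - [0,0.018,0.003]
  gripper: [0,0,0]

```text
time: 7.6
tool_pos: [0.5946, -0.1603, 0.1395]
eef_rot: [[0.019, 1.0, 0.003], [1.0, -0.019, -0.001], [-0.001, 0.003, -1.0]]
ft_force: [-2.3, -2.3, 6.4]
gripper_width: 0.0105
finger_force: 43.1
```

drive_tool:
  twist:
    - [0,0,0]
    - [0,0,0]
    - [0,0,0]
  offset:
    - [0,0.009,0.002]
    - [0,0.018,0.004]
    - [0,0.018,0.004]
  gripper: [0,0,0]

```text
time: 7.98
tool_pos: [0.599, -0.1604, 0.1386]
eef_rot: [[0.019, 1.0, 0.002], [1.0, -0.019, -0.001], [-0.001, 0.002, -1.0]]
ft_force: [-2.5, -2.6, 5.4]
gripper_width: 0.0103
finger_force: 43.1
```

drive_tool:
  twist:
    - [0,0,0]
    - [0,0,0]
    - [0,0,0]
  offset:
    - [0,0.009,0.002]
    - [0,0.017,0.004]
    - [0,0.017,0.004]
  gripper: [0,0,0]

```text
time: 8.35
tool_pos: [0.6033, -0.1604, 0.1372]
eef_rot: [[0.019, 1.0, 0.003], [1.0, -0.019, -0.001], [-0.001, 0.003, -1.0]]
ft_force: [-2.5, -3.4, 5.1]
gripper_width: 0.0102
finger_force: 43.4
```

drive_tool:
  twist:
    - [0,0,0]
    - [0,0,0]
    - [0,0,0]
  offset:
    - [0,0.009,0.002]
    - [0,0.018,0.005]
    - [0,0.018,0.005]
  gripper: [0,0,0]

```text
time: 8.72
tool_pos: [0.6076, -0.1606, 0.1359]
eef_rot: [[0.019, 1.0, 0.002], [1.0, -0.019, -0.001], [-0.001, 0.002, -1.0]]
ft_force: [-1.2, -3.8, 5.4]
gripper_width: 0.0101
finger_force: 43.4
```

drive_tool:
  twist:
    - [0,0,0]
    - [0,0,0]
    - [0,0,0]
  offset:
    - [0,0.009,0.003]
    - [0,0.017,0.006]
    - [0,0.017,0.006]
  gripper: [0,0,0]

```text
time: 9.1
tool_pos: [0.6121, -0.1606, 0.1341]
eef_rot: [[0.02, 1.0, 0.003], [1.0, -0.02, -0.001], [-0.001, 0.003, -1.0]]
ft_force: [-0.1, -4.6, 4.8]
gripper_width: 0.0106
finger_force: 43.7
```

drive_tool:
  twist:
    - [0,0,0]
    - [0,0,0]
    - [0,0,0]
  offset:
    - [0,0.005,0.002]
    - [0,0.009,0.003]
    - [0,0.009,0.003]
  gripper: [0,0,0]

```text
time: 9.48
tool_pos: [0.614, -0.1606, 0.1334]
eef_rot: [[0.019, 1.0, 0.002], [1.0, -0.019, -0.001], [-0.001, 0.002, -1.0]]
ft_force: [0.2, -4.5, 3.9]
gripper_width: 0.0104
finger_force: 43.8
```

```bash
cat >> h.py <<'E'
def lid():
    out=[]
    for n in ['side','top']:
        img,p=cloud(n); Q=(p.reshape(-1,3)-B)@RB
        hx,hz=.110,.083
        dx=hx-Q[:,0]; dz=Q[:,2]-hz; r=np.hypot(dx,dz); a=np.arctan2(dz,dx)
        m=(r>.06)&(r<.235)&(a>.8)&(a<1.6)&(Q[:,1]>-.14)&(Q[:,1]<.13)
        q=Q[m]; 
        if m.sum()<50: out.append((n,int(m.sum()))); continue
        pc=cv2.fitLine(q[:,[0,2]].astype(np.float32),cv2.DIST_HUBER,0,.01,.01).ravel()
        out.append((n,int(m.sum()),round(float(np.median(a[m])),3),round(float(np.arctan2(abs(pc[1]),abs(pc[0]))),3)))
    return out
E
python3 - <<'E'
from h import *
print(lid())
E
```

```text
[('side', 4403, 1.33, 1.257), ('top', 1123, 1.324, 1.229)]
```

drive_tool:
  twist:
    - [0,0,0]
    - [0,0,0]
    - [0,0,0]
  offset:
    - [0,0.004,0.0015]
    - [0,0.008,0.003]
    - [0,0.008,0.003]
  gripper: [0,0,0]

```text
time: 9.95
tool_pos: [0.6159, -0.1607, 0.1327]
eef_rot: [[0.019, 1.0, 0.002], [1.0, -0.019, -0.002], [-0.001, 0.002, -1.0]]
ft_force: [-0.8, -4.3, 4.4]
gripper_width: 0.0105
finger_force: 43.8
```

```bash
python3 - <<'E'
from h import *
print(lid())
E
```

```text
[('side', 4358, 1.322, 1.249), ('top', 1209, 1.319, 1.228)]
```

drive_tool:
  twist:
    - [0,0,0]
    - [0,0,0]
    - [0,0,0]
  offset:
    - [0,0.004,0.002]
    - [0,0.008,0.0035]
    - [0,0.008,0.0035]
  gripper: [0,0,0]

```text
time: 10.42
tool_pos: [0.6175, -0.1608, 0.1321]
eef_rot: [[0.019, 1.0, 0.001], [1.0, -0.019, -0.001], [-0.001, 0.001, -1.0]]
ft_force: [-2.2, -5.1, 6.4]
gripper_width: 0.0106
finger_force: 43.9
```

```bash
python3 - <<'E'
from h import *
print(lid()); 
img,p=cloud('side'); r=silhouettes('side','lid')[0]; print(r['confidence'],r['rect'])
Q=(p[r['region']]-B)@RB; Q=Q[~np.isnan(Q[:,0])&(Q[:,2]>.12)]
for lo in np.arange(.12,.32,.02):
    m=(Q[:,2]>lo)&(Q[:,2]<lo+.02)
    if m.sum()>20: print(round(lo+.01,3),m.sum(),np.percentile(Q[m,0],[10,50,90]).round(4))
cv2.imwrite('pics/c.png',cv2.resize(img[60:340,130:410],(600,600)))
E
```

```text
[('side', 4204, 1.283, 1.21), ('top', 1674, 1.289, 1.195)]Traceback (most recent call last):
  File "<stdin>", line 3, in <module>
IndexError: list index out of range
```

The lid angle is falling while the stay advances, so the pin is dropping into the notch.

drive_tool:
  twist:
    - [0,0,0]
    - [0,0,0]
    - [0,0,0]
  offset:
    - [0,0.004,0.002]
    - [0,0.008,0.0035]
    - [0,0.008,0.0035]
  gripper: [0,0,0]

```text
time: 11.0
tool_pos: [0.6198, -0.1608, 0.1308]
eef_rot: [[0.02, 1.0, 0.002], [1.0, -0.02, -0.001], [-0.001, 0.002, -1.0]]
ft_force: [-0.7, -5.0, 5.6]
gripper_width: 0.0104
finger_force: 44.1
```

```bash
python3 - <<'E'
from h import *
print(lid(), get_state()['ft_force'])
E
```

```text
[('side', 4340, 1.31, 1.237), ('top', 1324, 1.312, 1.212)] [-1.04945263 -5.01103144  5.24538793]
```

drive_tool:
  twist:
    - [0,0,0]
    - [0,0,0]
    - [0,0,0]
  offset:
    - [0,0.004,0.002]
    - [0,0.008,0.0035]
    - [0,0.008,0.0035]
  gripper: [0,0,0]

```text
time: 11.48
tool_pos: [0.6211, -0.1608, 0.1303]
eef_rot: [[0.019, 1.0, -0.0], [1.0, -0.019, -0.001], [-0.001, -0.0, -1.0]]
ft_force: [-2.9, -4.8, 8.1]
gripper_width: 0.0105
finger_force: 44.4
```

```bash
python3 - <<'E'
from h import *
print(lid(), get_state()['ft_force'])
E
```

```text
[('side', 4387, 1.326, 1.252), ('top', 1138, 1.321, 1.223)] [-2.95804291 -4.58743575  7.21910548]
```

drive_tool:
  twist:
    - [0,0,0]
    - [0,0,0]
    - [0,0,0]
  offset:
    - [0,0.004,0.002]
    - [0,0.008,0.004]
    - [0,0.008,0.004]
  gripper: [0,0,0]

```text
time: 11.95
tool_pos: [0.6216, -0.1609, 0.13]
eef_rot: [[0.019, 1.0, -0.004], [1.0, -0.019, -0.001], [-0.001, -0.004, -1.0]]
ft_force: [-8.9, -4.1, 12.8]
gripper_width: 0.0106
finger_force: 44.9
```

```bash
python3 - <<'E'
from h import *
print(lid(), get_state()['ft_force'])
E
```

```text
[('side', 4410, 1.332, 1.258), ('top', 1074, 1.325, 1.23)] [-8.12334006 -4.60463959 12.12064927]
```

Firm contact with the stop: 0.5 mm of motion for a 2 mm command, and Fx has risen. I'll relax, release and rise.

drive_tool:
  twist:
    - [0,0,0]
    - [0,0,0]
    - [0,0,0]
    - [0,0,0]
    - [0,0,0]
    - [0,0,0]
  offset:
    - [0,-0.008,-0.004]
    - [0,-0.008,-0.004]
    - [0,-0.008,-0.004]
    - [0,-0.008,-0.004]
    - [0,-0.008,-0.004]
    - [0,-0.008,-0.004]
  gripper: [0,0,0.1,0.2,0.35,0.4]

```text
time: 12.8
tool_pos: [0.6207, -0.1591, 0.1283]
eef_rot: [[0.019, 1.0, -0.001], [1.0, -0.019, 0.002], [0.002, -0.001, -1.0]]
ft_force: [0.0, -0.1, -0.4]
gripper_width: 0.0341
finger_force: 0.0
```

```bash
python3 - <<'E'
from h import *
print(lid(), get_state()['ft_force'],get_state()['gripper_width'])
E
```

```text
[('side', 4164, 1.27, 1.197), ('top', 1809, 1.277, 1.177)] [0.6195791  0.63123788 0.21279937] 0.03383528380153278
```

drive_tool:
  twist:
    - [0,0,0]
    - [0,0,0]
    - [0,0,0]
    - [0,0,0]
    - [0,0,0]
    - [0,0,0]
    - [0,0,0]
  offset:
    - [0,0,-0.1]
    - [0,0,-0.25]
    - [0,0,-0.4]
    - [0,-0.25,-0.5]
    - [0,-0.5,-0.6]
    - [0,-0.7,-0.6]
    - [0,-0.7,-0.6]
  gripper: [0.4,0.4,0.4,0.4,0.4,0.4,0.4]

```text
time: 13.78
tool_pos: [0.4427, -0.1556, 0.2788]
eef_rot: [[0.021, 1.0, -0.001], [1.0, -0.021, 0.001], [0.001, -0.001, -1.0]]
ft_force: [0.4, 0.2, 0.1]
gripper_width: 0.0339
finger_force: 0.0
```

```bash
python3 - <<'E'
from h import *
print(lid())
ims=[]
for n in ['side','top']:
    img,p=cloud(n); np.save(n+'.npy',p); ims.append(img)
    for t in ['battery','usb_stick','tray','tape_roll']:
        for r in silhouettes(n,t)[:2]:
            q=p[r['region']]; q=q[~np.isnan(q[:,0])]
            print(n,t,round(r['confidence'],2),r['rect'],np.round(np.median(q,0),3),len(q))
a=cv2.resize(ims[0][120:260,130:317],(400,300)); b=cv2.resize(ims[1][140:280,120:307],(400,300))
cv2.imwrite('pics/d.png',np.hstack([a,b]))
E
```

```text
[('side', 2969, 1.283, 1.198), ('top', 2248, 1.278, 1.18)]
side battery 0.58 [186.2, 200.5, 200.5, 207.3] [0.496 0.104 0.016] 75
side usb_stick 0.32 [302.7, 255.6, 427.8, 341.3] [ 0.496 -0.388  0.004] 5870
side tray 0.77 [304.0, 255.3, 427.9, 339.6] [ 0.496 -0.39   0.004] 5970
side tape_roll 0.94 [366.5, 224.9, 419.7, 271.5] [ 0.618 -0.36   0.03 ] 2014
top battery 0.4 [178.9, 218.3, 183.4, 236.8] [0.495 0.112 0.018] 114
top usb_stick 0.68 [270.5, 161.6, 309.5, 168.6] [ 0.614 -0.125  0.157] 82
top usb_stick 0.44 [220.3, 222.3, 227.7, 247.4] [0.477 0.011 0.013] 184
top tray 0.93 [370.5, 193.8, 423.7, 251.9] [ 0.508 -0.439  0.004] 1311
top tray 0.19 [266.6, 159.3, 310.7, 167.8] [ 0.615 -0.12   0.157] 120
top tape_roll 0.56 [350.8, 148.0, 393.0, 191.2] [ 0.634 -0.353  0.042] 941
```

View pics/d.png

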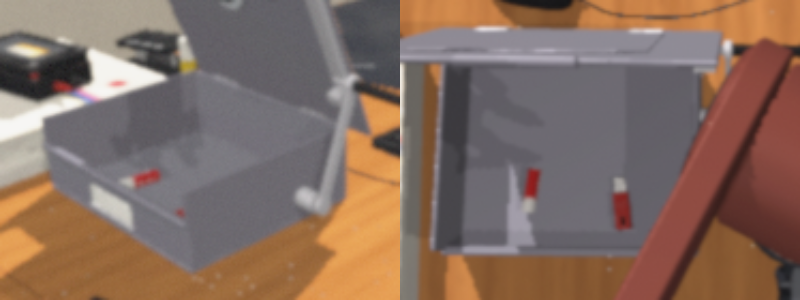

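The side view shows the lid standing on the stay; the top view shows the left object at (531,190) and the right one (flat, stick-like) at (621,203). I'll hover over the left one and confirm with the wrist camera.

drive_tool:
  twist:
    - [0,0,0]
    - [0,0,0]
    - [0,0,0]
    - [0,0,0]
    - [0,0,0]
    - [0,0,0]
    - [0,0,0]
  offset:
    - [0.2,0,0]
    - [0.4,0,0]
    - [0.6,0.03,0]
    - [0.8,0.06,0]
    - [1,0.08,0]
    - [1,0.08,0]
    - [1,0.08,0]
  gripper: [0.4,0.4,0.4,0.4,0.4,0.4,0.4]

```text
time: 15.25
tool_pos: [0.471, 0.0926, 0.2793]
eef_rot: [[0.019, 1.0, -0.0], [1.0, -0.019, -0.001], [-0.001, -0.0, -1.0]]
ft_force: [-0.6, -1.1, -0.2]
gripper_width: 0.0345
finger_force: 0.0
```

```bash
python3 - <<'E'
from h import *
s=get_state(); print(s['tool_pos'],s['joint_pos'])
img,p=cloud('wrist'); cv2.imwrite('pics/e.png',img)
for t in ['battery','usb_stick']:
    for r in silhouettes('wrist',t)[:3]: print(t,r['confidence'],r['rect'])
hsv=cv2.cvtColor(img,cv2.COLOR_BGR2HSV).astype(int)
Q=(p-B)@RB
inb=(abs(Q[...,0])<.1)&(abs(Q[...,1])<.125)&(Q[...,2]>.0085)&(Q[...,2]<.03)
n,l,st,c=cv2.connectedComponentsWithStats(inb.astype(np.uint8))
for i in range(1,n):
    if st[i,4]>150:
        q=p[l==i]; rc=cv2.minAreaRect((q[:,:2]*1000).astype(np.float32))
        print(st[i],q.mean(0).round(4),np.percentile(q[:,2],[5,50,95]).round(4),rc)
E
```

```text
[0.47099668 0.09264096 0.27927565] [ 2.77021139e+00 -7.90131876e+00  1.08273898e+02 -4.41457677e-02
  7.96515833e+01  3.84481908e+00]
battery 0.86 [280.7, 159.5, 316.6, 168.7]
battery 0.36 [410.4, 46.7, 560.0, 417.1]
usb_stick 0.57 [265.7, 228.2, 306.3, 240.6]
[278 156  37  14 385] [0.4942 0.1125 0.0177] [0.014  0.0181 0.02  ] ((494.5238342285156, 111.93228149414062), (14.140573501586914, 49.31157684326172), 82.20068359375)
[265 225  41  15 442] [0.4761 0.0118 0.0131] [0.0105 0.0134 0.0151] ((478.34002685546875, 11.245305061340332), (58.34984588623047, 17.946901321411133), 4.8080525398254395)
```

View pics/e.png

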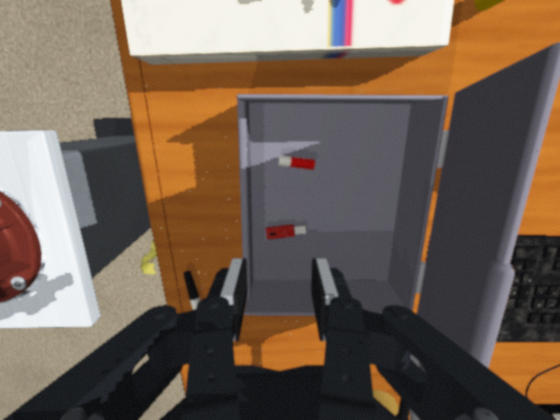

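The wrist view shows the battery at (298,163), nearly along x with a fitted yaw of -7.8°, centre (0.4945, 0.112) and 15 mm tall. The USB stick is at (286,232). I'll turn the tool by 83° and descend.

drive_tool:
  twist:
    - [0,0,-0.2]
    - [0,0,-0.4]
    - [0,0,-0.6]
    - [0,0,-0.8]
    - [0,0,-1]
    - [0,0,-1]
    - [0,0,-1]
  offset:
    - [0.03,0.03,0]
    - [0.06,0.05,0.1]
    - [0.082,0.069,0.2]
    - [0.082,0.069,0.2]
    - [0.082,0.069,0.2]
    - [0.082,0.069,0.2]
    - [0.082,0.069,0.2]
  gripper: [0.5,0.5,0.5,0.5,0.5,0.5,0.5]
  force: 25

```text
time: 16.27
tool_pos: [0.4888, 0.1123, 0.2296]
eef_rot: [[-0.691, 0.723, 0.0], [0.723, 0.691, -0.0], [-0.0, 0.0, -1.0]]
ft_force: [0.8, -0.9, -0.4]
gripper_width: 0.0425
finger_force: 0.0
```

drive_tool:
  twist:
    - [0,0,-0.2]
    - [0,0,-0.4]
    - [0,0,-0.6]
    - [0,0,-0.85]
    - [0,0,-0.85]
    - [0,0,-0.85]
  offset:
    - [0,0,0.05]
    - [0,0,0.1]
    - [0,0,0.2]
    - [0,0,0.3]
    - [0,0,0.4]
    - [0,0,0.4]
  gripper: [0.5,0.5,0.5,0.5,0.5,0.5]

```text
time: 17.02
tool_pos: [0.4866, 0.1126, 0.1274]
eef_rot: [[-0.99, 0.139, -0.005], [0.139, 0.99, -0.0], [0.005, -0.001, -1.0]]
ft_force: [0.0, -0.1, 0.7]
gripper_width: 0.0425
finger_force: 0.0
```

```bash
python3 - <<'E'
from h import *
s=get_state(); p0=np.array(s['tool_pos']);R0=np.array(s['eef_rot']); print(p0,R0.round(3),s['ft_force'],s['gripper_width'],s['joint_pos'])
print(rel([.4886,.1128,.007],Rdown(82.2),p0,R0))
E
```

```text
[0.48663446 0.11259904 0.12736355] [[-0.99   0.139 -0.005]
 [ 0.139  0.99  -0.   ]
 [ 0.005 -0.001 -1.   ]] [ 0.02318647 -0.12539954  0.7177767 ] 0.042455802424508 [ 4.97323220e+00  4.09371040e+00  1.13886974e+02 -2.41367281e-03
  6.23171751e+01 -7.70582319e+01]
(array([-0.01 ,  0.002,  0.481]), array([-0.002, -0.006, -0.004]))
```

drive_tool:
  twist:
    - [0,0,0]
    - [0,0,0]
    - [0,0,0]
    - [0,0,0]
    - [0,0,0]
    - [0,0,0]
    - [0,0,0]
  offset:
    - [0,0,0.1]
    - [0,0,0.2]
    - [0,0,0.3]
    - [0,0,0.4]
    - [0,0,0.45]
    - [0,0,0.475]
    - [0,0,0.475]
  gripper: [0.5,0.5,0.5,0.5,0.5,0.5,0.5]

```text
time: 17.9
tool_pos: [0.4892, 0.113, 0.0112]
eef_rot: [[-0.991, 0.137, 0.001], [0.137, 0.991, 0.0], [-0.001, 0.0, -1.0]]
ft_force: [0.3, 0.1, 0.1]
gripper_width: 0.0428
finger_force: 0.0
```

Down 4 mm more, then close and lift.

drive_tool:
  twist:
    - [0,0,0]
    - [0,0,0]
    - [0,0,0]
    - [0,0,0]
    - [0,0,0]
    - [0,0,0]
    - [0,0,0]
  offset:
    - [0,0,0.01]
    - [0,0,0.016]
    - [0,0,0.016]
    - [0,0,0.016]
    - [0,0,0.016]
    - [0,0,0.016]
    - [0,0,0.016]
  gripper: [0.5,0.5,0,0,0,0,0]
  force: 30

```text
time: 18.77
tool_pos: [0.489, 0.1131, 0.0069]
eef_rot: [[-0.991, 0.137, 0.001], [0.137, 0.991, 0.0], [-0.001, 0.0, -1.0]]
ft_force: [-0.1, -0.5, 2.8]
gripper_width: 0.0136
finger_force: 31.2
```

drive_tool:
  twist:
    - [0,0,0]
    - [0,0,0]
    - [0,0,0]
    - [0,0,0]
    - [0,0,0]
    - [0,0,0]
    - [0,0,0]
    - [0,0,0]
  offset:
    - [0,0,-0.04]
    - [0,0,-0.12]
    - [0,0,-0.22]
    - [0,0,-0.34]
    - [0,0,-0.48]
    - [0,0,-0.62]
    - [0,0,-0.7]
    - [0,0,-0.7]
  gripper: [0,0,0,0,0,0,0,0]

```text
time: 19.77
tool_pos: [0.4901, 0.1132, 0.184]
eef_rot: [[-0.991, 0.137, 0.005], [0.137, 0.991, 0.0], [-0.005, 0.001, -1.0]]
ft_force: [0.3, -0.2, -0.7]
gripper_width: 0.0138
finger_force: 30.8
```

```bash
python3 - <<'E'
from h import *
s=get_state(); p0=np.array(s['tool_pos']);R0=np.array(s['eef_rot']); print(p0,R0.round(3),s['ft_force'],s['gripper_width'],s['joint_pos'],lid())
Rt=Rdown(82.2)
a=(.478,-.128,.19); print(rel(a,Rt,p0,R0), rel((.497,-.375,.12),Rt,np.array(a),Rt))
q=np.load('top.npy').reshape(-1,3);T=q[(q[:,2]>.013)&(q[:,2]<.026)&(q[:,0]>.4)&(q[:,0]<.58)&(q[:,1]<-.27)&(q[:,1]>-.48)]; print(T.min(0),T.max(0))
E
```

```text
[0.49007898 0.11320626 0.18400016] [[-0.991  0.137  0.005]
 [ 0.137  0.991  0.   ]
 [-0.005  0.001 -1.   ]] [ 0.25965527 -0.18726218 -0.67896121] 0.013755001938095542 [ 5.00692253e+00 -4.31106300e-02  1.11413658e+02  4.24792473e-04
  6.83564694e+01 -7.71377664e+01] [('side', 4223, 1.269, 1.194), ('top', 2038, 1.284, 1.179)]
(array([-0.084, -0.962, -0.025]), array([ 0.001,  0.006, -0.001])) (array([-0.209, -0.969,  0.28 ]), array([0., 0., 0.]))
[ 0.43277094 -0.4651556   0.0131112 ] [ 0.56352073 -0.33741047  0.02372401]
```

drive_tool:
  twist:
    - [0,0,0]
    - [0,0,0]
    - [0,0,0]
    - [0,0,0]
    - [0,0,0]
    - [0,0,0]
    - [0,0,0]
    - [0,0,0]
  offset:
    - [0,-0.1,-0.025]
    - [0,-0.25,-0.025]
    - [0,-0.4,-0.025]
    - [-0.03,-0.55,-0.025]
    - [-0.06,-0.7,-0.025]
    - [-0.08,-0.85,-0.025]
    - [-0.084,-0.962,-0.025]
    - [-0.084,-0.962,-0.025]
  gripper: [0,0,0,0,0,0,0,0]

```text
time: 20.88
tool_pos: [0.4753, -0.1291, 0.1861]
eef_rot: [[-0.99, 0.14, -0.003], [0.14, 0.99, 0.001], [0.003, 0.001, -1.0]]
ft_force: [1.1, -0.4, -0.8]
gripper_width: 0.0138
finger_force: 30.8
```

drive_tool:
  twist:
    - [0,0,0]
    - [0,0,0]
    - [0,0,0]
    - [0,0,0]
    - [0,0,0]
    - [0,0,0]
    - [0,0,0]
    - [0,0,0]
  offset:
    - [-0.02,-0.1,0]
    - [-0.05,-0.25,0]
    - [-0.08,-0.4,0]
    - [-0.12,-0.55,0.05]
    - [-0.15,-0.7,0.1]
    - [-0.18,-0.85,0.2]
    - [-0.209,-0.969,0.28]
    - [-0.209,-0.969,0.28]
  gripper: [0,0,0,0,0,0,0,0]

```text
time: 21.88
tool_pos: [0.4937, -0.3743, 0.1141]
eef_rot: [[-0.99, 0.138, -0.004], [0.138, 0.99, 0.005], [0.005, 0.004, -1.0]]
ft_force: [-0.1, 0.0, -0.2]
gripper_width: 0.0135
finger_force: 30.8
```

```bash
python3 - <<'E'
from h import *
s=get_state(); p0=np.array(s['tool_pos']);R0=np.array(s['eef_rot']); print(p0,R0.round(3),s['ft_force'],s['gripper_width'],s['joint_pos'])
img,p=cloud('wrist'); img2,_=cloud('side'); cv2.imwrite('pics/f.png',cv2.resize(np.hstack([img,img2]),(800,300)))
E
```

```text
[ 0.49373095 -0.37428202  0.1141263 ] [[-0.99   0.138 -0.004]
 [ 0.138  0.99   0.005]
 [ 0.005  0.004 -1.   ]] [-0.08428281  0.02773215 -0.21085278] 0.013473106240762462 [-4.36602872e+01  1.88910657e+01  9.78528539e+01  1.88532439e-02
  6.36285222e+01 -1.25721412e+02]
```

View pics/f.png

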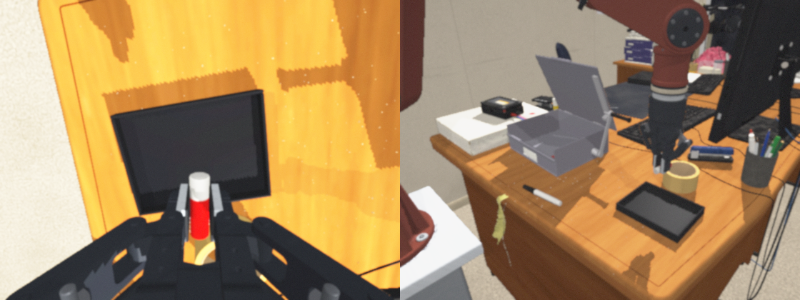

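The wrist view shows the battery held level at (200,210) with the tray ahead; the side view shows the lid still propped and the tape in place. I'll lower it.

drive_tool:
  twist:
    - [0,0,0]
    - [0,0,0]
    - [0,0,0]
    - [0,0,0]
    - [0,0,0]
    - [0,0,0]
  offset:
    - [0,0,0.1]
    - [0,0,0.2]
    - [0,0,0.3]
    - [0,0,0.36]
    - [0,0,0.38]
    - [0,0,0.38]
  gripper: [0,0,0,0,0,0]

```text
time: 22.72
tool_pos: [0.4957, -0.3751, 0.0235]
eef_rot: [[-0.991, 0.136, 0.001], [0.136, 0.991, -0.0], [-0.001, -0.0, -1.0]]
ft_force: [-0.7, 0.1, 0.1]
gripper_width: 0.0136
finger_force: 30.8
```

drive_tool:
  twist:
    - [0,0,0]
    - [0,0,0]
    - [0,0,0]
    - [0,0,0]
    - [0,0,0]
    - [0,0,0]
    - [0,0,0]
    - [0,0,0]
  offset:
    - [0,0,0.02]
    - [0,0,0.04]
    - [0,0,0.055]
    - [0,0,0.064]
    - [0,0,0.064]
    - [0,0,0.064]
    - [0,0,0.064]
    - [0,0,0.064]
  gripper: [0,0,0,0,0,0.2,0.3,0.4]

```text
time: 23.72
tool_pos: [0.4953, -0.3753, 0.0071]
eef_rot: [[-0.991, 0.137, 0.0], [0.137, 0.991, -0.0], [-0.0, -0.0, -1.0]]
ft_force: [-0.3, -0.4, -0.8]
gripper_width: 0.0343
finger_force: 0.0
```

drive_tool:
  twist:
    - [0,0,0]
    - [0,0,0]
    - [0,0,0]
    - [0,0,0]
    - [0,0,0]
    - [0,0,0]
    - [0,0,0]
    - [0,0,0]
  offset:
    - [0,0,-0.02]
    - [0,0,-0.08]
    - [0,0,-0.2]
    - [0,0,-0.4]
    - [0,0,-0.6]
    - [0.2,0,-0.7]
    - [0.3,0,-0.7]
    - [0.3,0,-0.7]
  gripper: [0.4,0.4,0.4,0.4,0.4,0.4,0.4,0.4]

```text
time: 24.72
tool_pos: [0.4201, -0.365, 0.1836]
eef_rot: [[-0.99, 0.138, 0.001], [0.138, 0.99, -0.002], [-0.002, -0.001, -1.0]]
ft_force: [0.9, 0.6, -0.3]
gripper_width: 0.0341
finger_force: 0.0
```

```bash
python3 - <<'E'
from h import *
s=get_state(); print(s['time'],s['ft_force'],lid())
ims=[]
for n in ['wrist','side']:
    img,p=cloud(n); ims.append(img)
    for t in ['battery','usb_stick','tape_roll']:
        for r in silhouettes(n,t)[:2]:
            q=p[r['region']]; q=q[~np.isnan(q[:,0])]
            if len(q): print(n,t,round(r['confidence'],2),np.round(np.median(q,0),3),len(q), q[:,2].max())
cv2.imwrite('pics/g.png',cv2.resize(np.hstack(ims),(800,300)))
E
```

```text
24.725 [ 0.93128299  0.57660087 -0.26945173] [('side', 4157, 1.27, 1.197), ('top', 2252, 1.278, 1.181)]
wrist battery 0.92 [ 0.499 -0.376  0.017] 530 0.01962152124811517
wrist tape_roll 0.65 [ 0.594 -0.371  0.033] 1612 0.2209905161626785
side battery 0.63 [ 0.497 -0.381  0.015] 233 0.020042658557474724
side tape_roll 0.6 [ 0.618 -0.361  0.03 ] 2010 0.049506420476341684
side tape_roll 0.46 [ 0.598 -0.115  0.102] 394 0.16213971924785958
```

View pics/g.png

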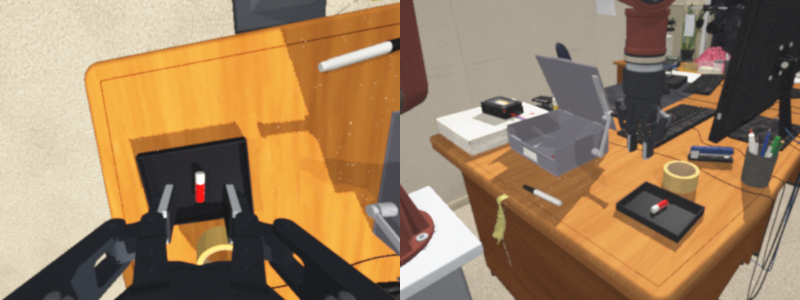

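The battery lies flat in the tray, at (200,187) in the wrist view and (658,207) in the side view. The lid is propped and the gripper is clear.

```bash
python3 -c "
from cell import *
print(hand_in())"
```

```text
the job is handed in; nothing more can be done
None
```

The lid is propped open on its stay, the battery is lying flat in the tray, and the tape is where it was. I never touched the USB stick in the bin, and the job was handed in at about 25 s of the 72 s allowed (no verdict was returned).

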